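Shut the battery door of a portable receiver

ROBOT

A 7-joint arm with a two-finger parallel gripper is mounted at the origin on the work surface. World frame = base frame: x ahead of the robot, y to its left, z up, the work surface at z = 0. Lengths are in m, angles in degrees, forces in N, time in s.
With the tool pointing down it reaches from about 0.425 to 0.875 m from the base axis. Payload 4.7 kg.
Tool frame: the origin (TCP) lies at the very end of the fingers, on their centre line; the grasp point (between the pads) lies 19 mm behind it; z points along the fingers, y is the line along which they close (so a half turn about z gives the same grasp; the last joint's range is limited). The gripper opens to 87 mm and grips with 3 to 60 N. Pads are 19 mm wide; open, the fingers measure 117 mm over their backs; the gripper's body (75 mm by 190 mm) begins 51 mm behind the grasp point.
Start: joints at [-62.447, 18.392, -4.016, 83.108, 1.295, 78.541, -3.26], TCP at [0.293, 0.58, 0.19] pointing down, gripper open.
Joint ranges: [-163.93, 163.93], [-17.29, 119.83], [-79.2, 71.16], [3.27, 140.29], [-89.18, 269.18], [5.43, 117.66], [-154.24, 154.24]. Speed limits (degrees/s): [147.25, 147.25, 180, 180, 180, 180, 180].

INTERFACE

Orientations are given as [roll, pitch, yaw] about the fixed x, y, z axes, in that order (R = Rz(yaw) Ry(pitch) Rx(roll)).
In Python, from cell import get_obs, eyes, env gives the robot as it stands.
- The arm moves only by the tool servo_tool, never from a script. Its argument "series" is a list that holds one entry, the list of rows, each a list of 7 numbers: the shift along the tool's x, y, z in units of 300 mm (1.0 is 300 mm), then the turn, a rotation vector about the tool's x, y, z in units of pi rad (1.0 is pi rad), then the opening, from 0 (shut) to 1 (fully open). In form: [[[tx, ty, tz, wx, wy, wz, gripper], ...]]. A call has 1 to 12 rows; each row is the pose to reach, as a shift and turn from the pose commanded when the call began, along the tool's axes at that moment, turning the shorter way round; what a row does not reach only later rows make up. A row lasts 1/12 s, in which the tool goes at most 41.7 mm and 7.16 degrees, less where a joint would pass 70% of its speed; a pose out of reach is approached as far as the arm can. A call with a number of a shift or a turn outside -1 to 1 is refused whole. A call with a gripper value outside its range is refused whole. The fingers move at their own pace and stop on an object; "grip_force" is the grip in N (left out, the last holds). Time passes only in rows, so rows that repeat a pose let the fingers close. It gives the time, the measured TCP pose, the force, the opening and the grip force at its end, in the units of the state.
- get_obs(): the state, without advancing time (a new reading comes with each control period).
- eyes.read_camera(name): name is "scene" or "top" or "wrist"; returns a dict with "frame" (420x560x3 uint8, red, green, blue), "depth" (420x560 float32, m along the optical axis (not along the pixel's ray), 0 where there is no reading), "fx", "fy", "cx", "cy" (pixels), "origin" and "rotation" of the camera in the world; the wrist camera has in their place "mount" (4x4, takes a point from camera to tool coordinates, whose origin is the TCP and whose axes are the flange's). Camera axes: x right, y down, z forward; pixel columns grow to the right and rows downward; lengths in m; the calibration is good to about 2 mm. A picture is of the moment at which its call begins: read the wrist's pose just before it.
- env.sign_off(): hands the job in; it is judged then, once.
The state is a dict: "time_s": time; "qpos": joint angles; "joint_velocities": joint speeds; "effort": joint torques, N m; "tool_pos": TCP position; "tool_rot": TCP orientation; "force": force on the tool from outside, world axes, zero at the start; "wrist_torque": the same for the moment, N m; "grip_width": finger opening in m; "grasp_force": force on a finger pad.
Only numpy, scipy, OpenCV 4.12 (cv2) and the standard library are available. Lean on these libraries where they do the work, as an engineer would, in place of code of your own. Each camera call takes 0.05 s, during which the arm holds its last target. There are 200 camera calls.

TASK

The portable radio lies on its face with its battery door standing open. Pushing with the fingertips on the outside of the door only, fold it over onto the batteries, press it down flush, and push it along until its tongue is fully tucked beneath the lip and the door stays shut by itself. Do not pinch or force the door, do not lift or shove the radio about, and leave the other things on the desk where they are.

Things in the scene. Friction and masses are not known exactly. Their poses are not given: they have to be found in the camera images.
- radio: Dark grey portable receiver, 170 (x) x 270 (y) x 58 mm high, 1.4 kg, loose, lying face down on rubber bumpers, its flat back up. Origin: centre of its underside; z up; x points from the door's hinge to the lip. Battery recess in the back. In this frame the hinge line runs along y at x = -36, z = 58 mm, the door's middle at y = +20 mm (door not yet pushed along); the lip's edge is at x = +45 mm.
- battery_door (a joint): Hinge of the door, rad. 0 = folded down flush with the radio's back, 1.57 = upright, more = leaning back away from the lip. Stiff (0.03 N m): it stays where it is left. A sprung pack of cells beneath touches the door near the hinge and pushes it up to about 0.2 rad if it is let go untucked; about 5 N just on the hinge side of the ridge presses it down flush, to a stop.
- door_slide (a joint): How far the door with its hinge has been pushed along the radio's +x, towards the lip, m. 0 = back, as when open; 0.008 = fully home at its stop, tongue 6.5 mm beneath the lip. Friction about 2 N. At 0 the tongue passes the lip's edge with 1.5 mm to spare; pushed along too early, the tongue comes down on top of the lip and the door must first go back.
- door_hinge (a point): Point on the hinge line at the middle of the door's width, level with the radio's back, 58 mm above the desk. It turns with the door: x axis from the hinge to the free edge, y along the hinge, z out of the door's outer face (the face that is up when shut). The outer face lies in the hinge line's plane.
- door_edge (a point): Middle of the free edge of the door's plate, on the outer face, 72 mm from the hinge line. The plate is 104 mm wide and, with the black lining on its inside, 3.5 mm thick. From this edge a tongue 56 mm wide and 3 mm thick reaches 7.5 mm farther, 4.5 to 7.5 mm below the outer face. Axes as door_hinge.
- door_ridge (a point): Top of the thumb ridge on the door's outer face: a straight moulded bar parallel to the hinge, 60 mm long, 6 mm wide, 4 mm high, its middle 61 mm from the hinge line. Push against its hinge side to slide the door. Axes as door_hinge.
- lip (a point): Middle of the edge of the retaining lip, on its top face: a moulded rim of the case, 80 mm long, 4 mm thick, its top 1.5 mm above the radio's back and its underside 2 mm above the tongue of the closed door. Axes as radio.
- cell_a: Spare battery cell standing upright near the radio, 26 mm across, 49 mm high. Origin: centre of its underside. Leave alone.
- cell_b: A second spare cell, the same. Leave alone.
- screwdriver: Screwdriver with black handle, 190 mm long, lying near the radio; origin under its middle. Leave alone.
- connector: Small steel coaxial plug standing on end, 18 mm across, 41 mm high; origin: centre of its underside. Leave alone.
- mic_set: Black hand microphone, about 110 x 56 x 27 mm, lying flat; origin under the middle of its head. Leave alone.
- mug: White mug, 82 mm across, 95 mm high; origin: centre of its underside. Leave alone.
- keyer_paddle: Morse paddle on a heavy steel base 85 x 70 mm, 46 mm high; origin: centre of its underside. Leave alone.
- log_book: Dark hard-covered log book, 155 x 215 x 14 mm, with a pen on it; origin: centre of its underside. Leave alone.

How it is judged (in metres and radians):
On the way, in this order (a step that is already met when the one before it is completed fails the run):
1. the door is folded over onto the battery pack, not yet pushed along (value of joint battery_door below 0.3 rad and value of joint door_slide below 0.004 m), for 0.05 s.
2. the door is down and pushed along with its tongue beneath the lip (value of joint battery_door below 0.06 rad and value of joint door_slide above 0.0055 m), for 0.1 s.
At the end, for the whole second after the job is handed in: With the robot clear, the door stays down (hinge under 0.06 rad) and is pushed at least 6 of its 8 mm along, its tongue held beneath the lip; the radio is at rest within 25 mm of where it lay (value of joint battery_door below 0.06 rad and value of joint door_slide above 0.006 m and linear speed of radio below 0.02 m/s and distance of radio from where it was at the start of the episode below 0.025 m); the robot touches nothing.
It fails at once if the radio is shoved more than 25 mm, lifted or tipped (distance of radio from where it was at the start of the episode above 0.025 m or angle between radio's own z axis and vertical above 0.08 rad or height (world z) of radio above 0.008 m).
It fails at once if the door or the radio is pinched or forced with more than 35 N (contact force between the fingers and radio above 35 N).
It fails at once if the fingers press on the inside of the door with more than 3 N (pinching or hooking it) (contact force between the fingers and battery_door_c5 above 3 N).
It fails at once if another thing on the desk is moved more than 25 mm or knocked over (distance of any of cell_a, cell_b, connector, screwdriver, mic_set, mug, keyer_paddle, log_book from where it was at the start of the episode above 0.025 m or angle between any of cell_a, cell_b, connector, mug's own z axis and vertical above 0.5 rad).
It also fails if it takes over 35 s, if anything falls off the work surface, if the arm or the gripper's body presses on something with over 40 N, if the wrist force passes 120 N, or if a joint passes its speed limit or range.

## Working session

There is one attempt and no reset: what is moved stays moved. The work goes in short steps, Python scripts to look and compute and a tool call to move; the robot and the scene stay as the last step left them, time stands still between calls to the robot, and variables do not carry over. Pictures are saved under pics/ and viewed, at most 13 in all, crops included, and the job is handed in when it is done.

Besides the shell and the picture viewer there is one more tool, called after "Request:" as name(argument=value, ...) on one line, values as JSON. servo_tool: Moves the arm, as the interface text tells. Shifts and turns lie within -1 to 1; 1 stands for 300 mm of shift or pi rad of turn. Its arguments: {"type":"object","properties":{"series":{"type":"array"},"grip_force":{"type":"number"}},"required":["series"]}

```bash
mkdir -p pics; ls
python3 - <<'E'
from cell import get_obs, eyes, env
import cv2, numpy as np
o=get_obs(); print({k:np.round(o[k],3) for k in o})
for n in("top","scene"):
    c=eyes.read_camera(n); cv2.imwrite(f"pics/{n}1.png",c["frame"][:,:,::-1]); np.savez(f"{n}1.npz",**c)
    print(n,c["fx"],c["cx"],c["cy"],c["origin"],np.round(c["rotation"],3).tolist())
E
```

```text
pics
{'time_s': np.float64(0.0), 'qpos': array([-62.448,  18.438,  -4.015,  83.176,   1.296,  78.54 ,  -3.26 ]), 'joint_velocities': array([-0.076, -0.036,  0.12 ,  0.088, -0.015,  0.047,  0.089]), 'effort': array([-1.0000e-03, -4.9130e+01, -4.0500e-01, -3.1253e+01, -6.4000e-02,
        4.4000e-02,  0.0000e+00]), 'tool_pos': array([0.292, 0.58 , 0.189]), 'tool_rot': array([-1.79891e+02,  6.00000e-03,  1.53258e+02]), 'force': array([-0.882, -0.317, -0.503]), 'wrist_torque': array([-0.006, -0.008, -0.027]), 'grasp_force': np.float64(0.0), 'grip_width': np.float64(0.087)}
top 488.681574001887 279.0499573935879 202.85702554042524 [ 0.37897808 -0.0094568   1.47652764] [-173.314, -0.07, -89.847]
scene 512.2083941579151 270.29541579992036 216.08259826858023 [1.42795055 0.57901524 0.75546433] [-122.745, 0.098, 123.316]
```

View pics/top1.png

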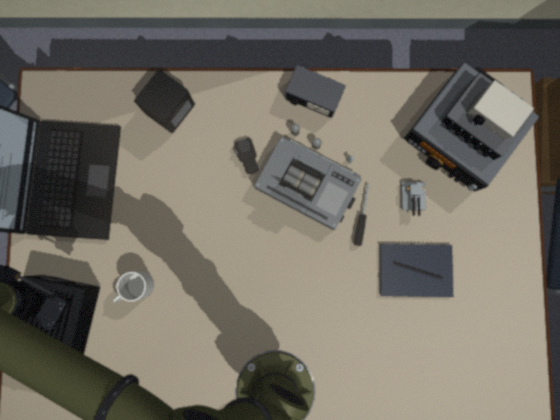

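View pics/scene1.png

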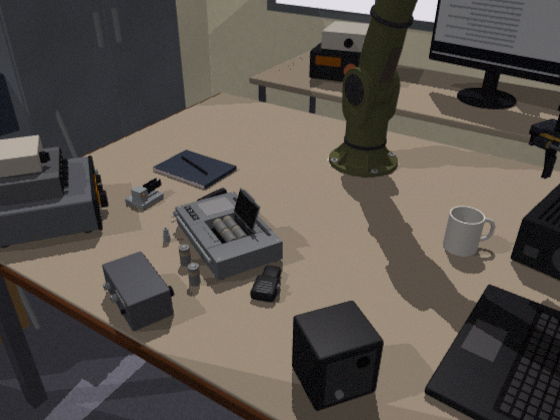

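```bash
cat > h.py <<'E'
import numpy as np
from scipy.spatial.transform import Rotation as R
def cloud(c):
    d=c["depth"]; v,u=np.mgrid[:d.shape[0],:d.shape[1]]
    p=np.stack([(u-c["cx"])/c["fx"]*d,(v-c["cy"])/c["fy"]*d,d],-1)
    return p@R.from_euler("xyz",c["rotation"],degrees=True).as_matrix().T+c["origin"]
E
python3 - <<'E'
from h import *; import cv2
c=dict(np.load("top1.npz")); P=cloud(c); 
print("desk z",np.median(P[300:340,180:230,2]))
w=P[120:240,240:380]
m=np.zeros(P.shape[:2],np.uint8); m[130:235,250:365]=((P[130:235,250:365,2]>.045)&(P[130:235,250:365,2]<.075))
m=cv2.morphologyEx(m,cv2.MORPH_OPEN,np.ones((3,3)))
n,l,s,_=cv2.connectedComponentsWithStats(m); k=1+np.argmax(s[1:,4]); q=P[l==k]
hull=cv2.minAreaRect(q[:,:2].astype(np.float32)); print("rect",hull,"z",np.median(q[:,2]))
t=(P[:,:,2]>.08)&(np.abs(np.arange(560)-307)<60)[None]&(np.abs(np.arange(420)-182)<50)[:,None]
print("door pts",t.sum(),P[t].min(0),P[t].max(0))
np.set_printoptions(linewidth=200,precision=3,suppress=True)
print(P[t][np.argsort(-P[t][:,2])][:20])
cv2.imwrite("pics/t2.png",cv2.resize(c["frame"][125:240,240:380,::-1],None,fx=5,fy=5,interpolation=cv2.INTER_CUBIC))
E
```

```text
desk z -0.0002617417246113529
rect ((0.6084581613540649, -0.10201264917850494), (0.2809850573539734, 0.17770898342132568), 61.739078521728516) z 0.05797986560885082
door pts 221 [ 0.37897808 -0.10249118  0.08071033] [ 0.6031121  -0.00758774  1.47652764]
[[ 0.379 -0.009  1.477]
 [ 0.379 -0.009  1.477]
 [ 0.379 -0.009  1.477]
 [ 0.379 -0.009  1.477]
 [ 0.379 -0.009  1.477]
 [ 0.379 -0.009  1.477]
 [ 0.379 -0.009  1.477]
 [ 0.379 -0.009  1.477]
 [ 0.379 -0.009  1.477]
 [ 0.379 -0.009  1.477]
 [ 0.379 -0.009  1.477]
 [ 0.379 -0.009  1.477]
 [ 0.379 -0.009  1.477]
 [ 0.379 -0.009  1.477]
 [ 0.379 -0.009  1.477]
 [ 0.379 -0.009  1.477]
 [ 0.379 -0.009  1.477]
 [ 0.379 -0.009  1.477]
 [ 0.379 -0.009  1.477]
 [ 0.379 -0.009  1.477]]
```

View pics/t2.png

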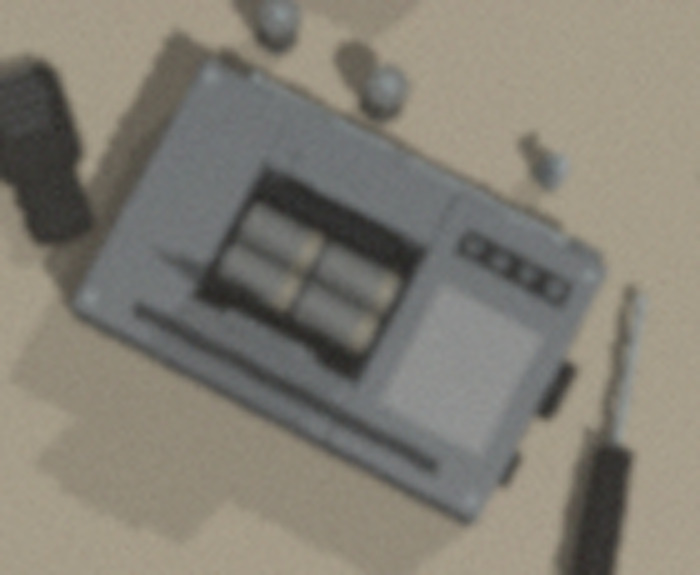

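Run:
```python
from h import *; import cv2
np.set_printoptions(linewidth=200,precision=1,suppress=True)
c=dict(np.load("top1.npz")); s=dict(np.load("scene1.npz"))
for cc in (c,s):
    P=cloud(cc); P[cc["depth"]<=0]=9
    cc["P"]=P.reshape(-1,3)
# refine radio pose: fit rect with percentile extents in top plane z 52-62 mm
yaw=np.deg2rad(-28.26); cen=np.array([.6085,-.102])
Q=c["P"]; Q=Q[(np.abs(Q[:,2]-.058)<.004)&(np.hypot(*(Q[:,:2]-cen).T)<.17)]
for name,Q in (("top",Q),("scene",s["P"][(np.abs(s["P"][:,2]-.058)<.004)&(np.hypot(*(s["P"][:,:2]-cen).T)<.17)])):
    M=np.array([[np.cos(yaw),np.sin(yaw)],[-np.sin(yaw),np.cos(yaw)]]); q=(Q[:,:2]-cen)@M.T*1000
    print(name,len(q),np.percentile(q,[.5,2,10,90,98,99.5],axis=0).T)
    # long edges vs y for yaw check
    for lo in range(-120,120,40):
        b=q[(q[:,1]>lo)&(q[:,1]<lo+40)]; print(lo,b[:,0].min(),b[:,0].max(),end=' | ')
    print()
    for lo in range(-80,80,40):
        b=q[(q[:,0]>lo)&(q[:,0]<lo+40)]; print(lo,b[:,1].min(),b[:,1].max(),end=' | ')
    print()
for name,cc in(("top",c),("scene",s)):
    Q=cc["P"]; Q=Q[(Q[:,2]>.067)&(Q[:,2]<.16)&(np.hypot(*(Q[:,:2]-cen).T)<.12)]
    q=np.c_[(Q[:,:2]-cen)@M.T,Q[:,2]]*1000
    q=q[(np.abs(q[:,0])<80)&(np.abs(q[:,1])<120)]
    print(name,len(q),q.min(0),q.max(0))
    for z in range(66,150,8):
        b=q[(q[:,2]>=z)&(q[:,2]<z+8)]
        if len(b): print(z,len(b),np.percentile(b[:,0],[5,50,95]),np.percentile(b[:,1],[2,98]))
```

```text
top 3554 [[ -87.6  -85.7  -74.8   67.4   79.1   81.2]
 [-128.3 -125.3 -106.7  116.6  135.8  139.2]]
-120 -87.57782806670049 84.50135039110124 | -80 -87.94105922691124 85.36630739288303 | -40 -87.66720501168966 83.68315356580335 | 0 -88.43882351218845 81.63601574426767 | 40 -88.39561752196363 108.17762043307604 | 80 -88.64834792072334 126.5188174101323 | 
-80 -129.65924301997825 140.17806711226987 | -40 -129.01693928089492 140.21929739244942 | 0 -138.85386044298494 140.31729150330187 | 40 -128.59425623362984 140.46086924177112 | 
scene 3223 [[ -89.2  -86.3  -66.8   68.3   78.1   79.8]
 [-125.3 -120.2  -98.5  129.   141.6  143.6]]
-120 -88.80586304985407 80.95284522267401 | -80 -73.9282866094773 79.93205100989995 | -40 -46.43618843165362 80.49568237260236 | 0 -91.43151653579416 79.98763665951624 | 40 -91.52439897960193 80.22388693072729 | 80 -90.18354360675221 79.92216861857167 | 
-80 -126.40420697864835 145.05541760595165 | -40 -126.09879171475455 143.9286078957705 | 0 -126.90147875410044 146.2786912510546 | 40 -126.15063426136466 145.79506675485345 | 
top 210 [-74.8 -71.7  67. ] [ 55.8  86.2 142.3]
66 19 [-73.6 -40.   52.9] [-65.2  81.9]
74 15 [-43.4 -41.7 -40.6] [-16.1  76.6]
82 20 [-45.8 -44.5 -43. ] [-24.5  69.3]
90 20 [-48.8 -47.3 -45.8] [-23.5  69.6]
98 18 [-51.4 -50.  -48.7] [-21.7  75.8]
106 10 [-60.9 -52.9 -50.7] [-22.8  70.8]
114 24 [-62.5 -61.  -54.7] [-23.5  75.4]
122 55 [-61.4 -59.3 -54.4] [-22.6  72. ]
130 26 [-61.6 -57.9 -55.4] [-4.8 48.1]
138 3 [-58.9 -58.6 -58. ] [ 8.  47.3]
scene 615 [-65.3 -27.1  67. ] [-38.4  81.5 134.8]
66 64 [-44.4 -42.5 -40.5] [-19.2  79.4]
74 79 [-47.5 -44.6 -42.6] [-20.1  79.3]
82 76 [-50.6 -47.7 -45.1] [-21.5  78.6]
90 73 [-53.  -50.3 -47.5] [-21.5  79. ]
98 86 [-55.2 -52.8 -49.9] [-16.8  80.2]
106 74 [-58.4 -55.6 -53.8] [-18.2  78.3]
114 81 [-61.1 -58.2 -55.8] [-19.4  78.6]
122 53 [-64.3 -59.  -56.2] [-22.7  76.3]
130 29 [-60.  -58.7 -56.5] [ 0.9 57.1]
```

Request:
servo_tool(series=[[[-0.83,-0.73,0,0,0,0.0085,0],[-0.83,-0.73,0,0,0,0.0085,0],[-0.83,-0.73,0,0,0,0.0085,0],[-0.83,-0.73,0,0,0,0.0085,0],[-0.83,-0.73,0,0,0,0.0085,0],[-0.83,-0.73,0,0,0,0.0085,0],[-0.83,-0.73,0,0,0,0.0085,0],[-0.83,-0.73,0,0,0,0.0085,0],[-0.83,-0.73,0,0,0,0.0085,0]]], grip_force=10)

```text
time_s: 0.85
tool_pos: [0.4204, 0.2635, 0.1902]
tool_rot: [-179.9, 0.2, 151.0]
force: [0.3, -0.3, -0.1]
grip_width: 0.0348
grasp_force: 0.0
```

Request:
servo_tool(series=[[[-0.825,-0.688,0,0,0,0,0],[-0.825,-0.688,0,0,0,0,0],[-0.825,-0.688,0,0,0,0,0],[-0.825,-0.688,0,0,0,0,0],[-0.825,-0.688,0,0,0,0,0],[-0.825,-0.688,0,0,0,0,0],[-0.825,-0.688,0,0,0,0,0],[-0.825,-0.688,0,0,0,0,0],[-0.825,-0.688,0,0,0,0,0],[-0.825,-0.688,0,0,0,0,0]]])

```text
time_s: 1.68
tool_pos: [0.5365, -0.0283, 0.1897]
tool_rot: [-180.0, -0.0, 151.5]
force: [-0.9, 0.4, 0.5]
grip_width: 0.0003
grasp_force: 0.0
```

Run:
```python
from cell import get_obs, eyes
from h import *; import cv2
np.set_printoptions(linewidth=200,precision=1,suppress=True)
o=get_obs(); c=eyes.read_camera("wrist"); cv2.imwrite("pics/w1.png",c["frame"][:,:,::-1]); print(o["tool_pos"]*1000,o["tool_rot"],np.round(c["mount"],3))
d=c["depth"]; v,u=np.mgrid[:420,:560]
p=np.stack([(u-c["cx"])/c["fx"]*d,(v-c["cy"])/c["fy"]*d,d],-1)[d>0]
p=p@c["mount"][:3,:3].T+c["mount"][:3,3]
p=p@R.from_euler("xyz",o["tool_rot"],degrees=True).as_matrix().T+o["tool_pos"]
yaw=np.deg2rad(-28.3); M=np.array([[np.cos(yaw),np.sin(yaw)],[-np.sin(yaw),np.cos(yaw)]])
q=np.c_[(p[:,:2]-[.5863,-.06])@M.T,p[:,2]]*1000; np.save("w1.npy",q)
m=(np.abs(q[:,2]-58)<4); print("top",np.percentile(q[m],[1,5,95,99],axis=0).T)
m=(q[:,2]>64)&(q[:,2]<142)&(np.abs(q[:,0])<70)&(np.abs(q[:,1])<70); print(m.sum())
for z in range(62,146,8):
    b=q[m&(q[:,2]>=z)&(q[:,2]<z+8)]
    if len(b): print(z,len(b),np.percentile(b[:,0],[2,10,50,90,98]),np.percentile(b[:,1],[2,98]))
```

```text
[536.5 -28.3 189.7] [-180.    -0.   151.5] [[-0.  -1.  -0.3  0.1]
 [ 1.  -0.  -0.   0. ]
 [ 0.  -0.3  1.  -0.2]
 [ 0.   0.   0.   1. ]]
top [[ -51.7  -50.6  -11.    11.6]
 [-153.9 -147.7   99.9  110.6]
 [  55.7   57.2   61.3   61.8]]
0
```

View pics/w1.png

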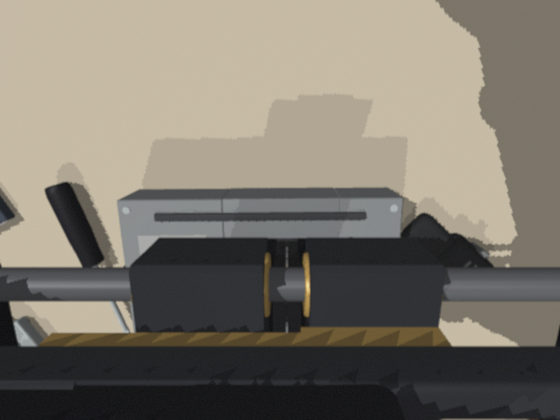

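Request:
servo_tool(series=[[[0,0,0.14,0,0,0,0],[0,0,0.24,0,0,0,0],[-0.01,0,0.28,0,0,0,0],[-0.03,0,0.28,0,0,0,0],[-0.05,0,0.28,0,0,0,0],[-0.07,0,0.28,0,0,0,0],[-0.085,0,0.28,0,0,0,0],[-0.1,0,0.28,0,0,0,0],[-0.115,0,0.28,0,0,0,0],[-0.13,0,0.28,0,0,0,0],[-0.145,0,0.28,0,0,0,0],[-0.16,0,0.28,0,0,0,0]]])

```text
time_s: 2.73
tool_pos: [0.5793, -0.0491, 0.1063]
tool_rot: [180.0, 0.0, 151.7]
force: [0.2, 0.0, 0.5]
grip_width: 0.0004
grasp_force: 0.0
```

Run:
```python
from cell import eyes
import cv2
c=eyes.read_camera("scene"); cv2.imwrite("pics/s2.png",cv2.resize(c["frame"][150:300,140:320,::-1],None,fx=4,fy=4))
```

```text
(no output)
```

View pics/s2.png

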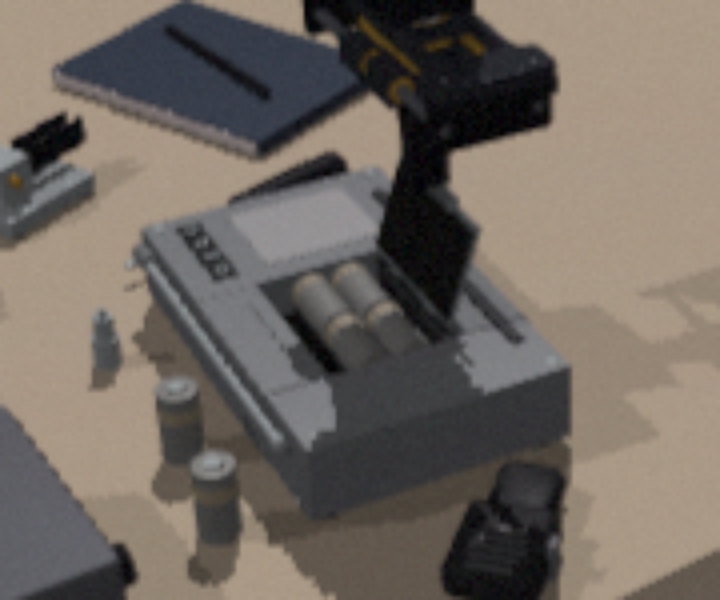

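Request:
servo_tool(series=[[[-0.017,0,0.001,0,0,0,0],[-0.034,0,0.002,0,0,0,0],[-0.048,0,0.006,0,0,0,0],[-0.061,0,0.01,0,0,0,0],[-0.074,0,0.015,0,0,0,0],[-0.086,0,0.021,0,0,0,0],[-0.098,0,0.029,0,0,0,0],[-0.109,0,0.037,0,0,0,0],[-0.119,0,0.047,0,0,0,0],[-0.129,0,0.057,0,0,0,0],[-0.138,0,0.069,0,0,0,0],[-0.145,0,0.08,0,0,0,0]]])

```text
time_s: 3.78
tool_pos: [0.6173, -0.0696, 0.0817]
tool_rot: [-180.0, -0.0, 151.7]
force: [-0.1, 0.2, -0.6]
grip_width: 0.0003
grasp_force: 0.0
```

Run:
```python
from cell import eyes,get_obs
import cv2
print(get_obs()["force"])
c=eyes.read_camera("scene"); cv2.imwrite("pics/s3.png",cv2.resize(c["frame"][150:300,140:320,::-1],None,fx=4,fy=4))
```

```text
[-0.14907243  0.21507666 -0.64622041]
```

View pics/s3.png

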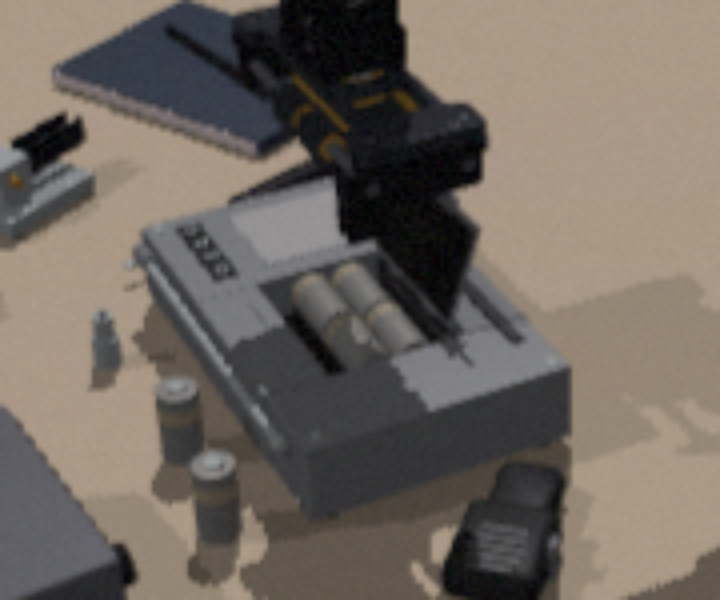

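Run:
```python
from cell import eyes,get_obs
from h import *
np.set_printoptions(linewidth=200,precision=1,suppress=True)
c=eyes.read_camera("scene"); P=cloud(c)[c["depth"]>0]
yaw=np.deg2rad(-28.3); M=np.array([[np.cos(yaw),np.sin(yaw)],[-np.sin(yaw),np.cos(yaw)]])
q=np.c_[(P[:,:2]-[.5863,-.06])@M.T,P[:,2]]*1000
t=get_obs()["tool_pos"]; print("tcp",M@(t[:2]-[.5863,-.06])*1000,t[2]*1000)
m=(np.abs(q[:,0])<90)&(np.abs(q[:,1])<70)&(q[:,2]>64)&(q[:,2]<142)
print("v\\z median u (count)")
for z in range(62,144,8):
    print(z,[("%.0f(%d)"%(np.median(b[:,0]),len(b)) if len(b)>2 else "-") for v in range(-60,65,12) for b in [q[m&(q[:,2]>=z)&(q[:,2]<z+8)&(q[:,1]>=v)&(q[:,1]<v+12)]]])
```

```text
tcp [31.5  5.9] 81.30499551317335
v\z median u (count)
62 ['-', '-2(5)', '-2(5)', '-2(5)', '-2(3)', '-1(3)', '-2(7)', '-3(7)', '-3(4)', '-5(5)', '-']
70 ['-', '-6(6)', '-4(7)', '-5(9)', '-2(8)', '-4(10)', '-5(10)', '-5(9)', '-5(10)', '-4(7)', '-']
78 ['-', '-8(7)', '-8(7)', '-7(8)', '-7(9)', '-7(8)', '-8(7)', '-7(8)', '-8(10)', '-7(6)', '-']
86 ['-', '-8(5)', '-10(7)', '-9(9)', '-10(9)', '-9(9)', '-10(10)', '-9(10)', '-10(11)', '-10(10)', '-']
94 ['-', '-', '-12(7)', '-13(7)', '-12(9)', '-12(7)', '-12(8)', '-13(10)', '-13(6)', '-13(8)', '-']
102 ['-', '-', '-', '-15(7)', '-16(9)', '-15(10)', '-15(9)', '-15(9)', '-15(12)', '-16(6)', '-']
110 ['-', '-', '-', '-', '-17(7)', '-17(11)', '27(30)', '-18(8)', '-17(8)', '-18(7)', '-']
118 ['-', '-', '-', '-', '-', '42(10)', '32(29)', '-21(16)', '-22(10)', '-21(8)', '-']
126 ['-', '-', '-', '-', '-', '42(6)', '32(28)', '-20(7)', '-', '-', '-']
134 ['-', '-', '-', '-', '-', '42(8)', '42(5)', '-', '-', '-', '-']
142 ['-', '-', '-', '-', '-', '-', '-', '-', '-', '-', '-']
```

Run:
```python
from cell import eyes,get_obs
from h import *; import cv2
o=get_obs(); t=o["tool_pos"]; print(o["tool_pos"],o["tool_rot"],o["qpos"],o["grip_width"],o["time_s"])
c=eyes.read_camera("scene"); Rm=R.from_euler("xyz",c["rotation"],degrees=True).as_matrix()
im=c["frame"][:,:,::-1].copy(); im=np.clip(im.astype(int)*2+20,0,255).astype(np.uint8)
im=cv2.resize(im[150:260,180:290],None,fx=5,fy=5)
for h in (0,.03,.06):
    p=Rm.T@(t+[0,0,h]-c["origin"]); u=p[0]/p[2]*c["fx"]+c["cx"]; v=p[1]/p[2]*c["fy"]+c["cy"]
    print(h,u,v,p[2],c["depth"][int(v)-3:int(v)+4:3,int(u)-6:int(u)+7:3])
    cv2.circle(im,(int((u-180)*5),int((v-150)*5)),4,(0,0,255),1)
cv2.imwrite("pics/s4.png",im)
```

```text
[ 0.61682157 -0.0696871   0.081305  ] [-1.79956539e+02 -5.69782716e-02  1.51715385e+02] [-18.66938273  20.39366622  27.83503325  95.97456359 -10.21807046
  66.2360878   73.54380449] 0.00020284858698154626 3.8833
0 230.705782771516 219.31720146437584 1.234532334071777 [[1.2970155 1.2990736 1.3042268 1.3102026 1.2910074]
 [1.2856911 1.2846359 1.2766571 1.314233  1.3066901]
 [1.289041  1.2760366 1.2732887 1.271474  1.3090394]]
0.03 230.15684495885475 208.75188467340982 1.2183051580154705 [[1.337831  1.1949639 1.1974188 1.2056818 1.2065725]
 [1.323939  1.2007877 1.2048776 1.2062705 1.2130125]
 [1.3126523 1.3151177 1.3147008 1.314221  1.285101 ]]
0.06 229.59308662595487 197.9013197400925 1.202077981959164 [[1.4704918 1.1813486 1.0894575 1.0804307 1.0849943]
 [1.3727392 1.1935529 1.0908449 1.0921425 1.0980618]
 [1.3592895 1.1989117 1.0983759 1.0968571 1.1020434]]
```

View pics/s4.png

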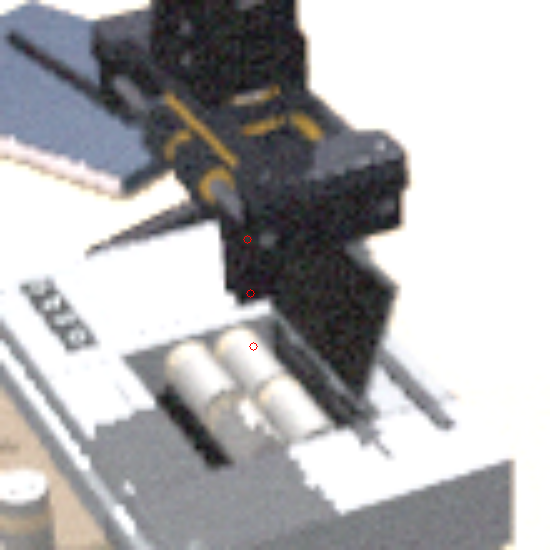

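Request:
servo_tool(series=[[[0,0,-0.1,0,0,0,0],[0,0,-0.2,0,0,0,0],[0,0,-0.22,0,0,0,0],[0.1,0.01,-0.22,0,0,0,0],[0.2,0.02,-0.22,0,0,0,0],[0.305,0.02,-0.22,0,0,0,0],[0.305,0.02,-0.22,0,0,0,0],[0.305,0.02,-0.1,0,0,0,0],[0.305,0.02,0,0,0,0,0],[0.305,0.02,0.012,0,0,0,0],[0.305,0.02,0.012,0,0,0,0]]])

```text
time_s: 4.85
tool_pos: [0.5379, -0.0211, 0.0772]
tool_rot: [-179.9, -0.2, 151.7]
force: [0.6, -0.3, 0.5]
grip_width: 0.0006
grasp_force: 0.0
```

```bash
cat > look.py <<'E'
from cell import eyes,get_obs
from h import *
import cv2,sys
np.set_printoptions(linewidth=200,precision=1,suppress=True)
yaw=np.deg2rad(-28.3); M=np.array([[np.cos(yaw),np.sin(yaw)],[-np.sin(yaw),np.cos(yaw)]])
o=get_obs(); t=o["tool_pos"]; print("tcp u,v",M@(t[:2]-[.5863,-.06])*1000,"z",t[2]*1000,"F",o["force"])
for n in ("scene","top"):
    c=eyes.read_camera(n); P=cloud(c)[c["depth"]>0]
    if n=="scene": cv2.imwrite(sys.argv[1],cv2.resize(c["frame"][150:300,140:320,::-1],None,fx=4,fy=4))
    q=np.c_[(P[:,:2]-[.5863,-.06])@M.T,P[:,2]]*1000
    m=(np.abs(q[:,0])<110)&(np.abs(q[:,1])<60)&(q[:,2]>60)&(q[:,2]<142)
    print(n)
    for z in range(60,144,7):
        print(z,[("%.0f(%d)"%(np.median(b[:,0]),len(b)) if len(b)>2 else "-") for v in range(-60,60,12) for b in [q[m&(q[:,2]>=z)&(q[:,2]<z+7)&(q[:,1]>=v)&(q[:,1]<v+12)]]])
E
python3 look.py pics/s5.png
```

```text
tcp u,v [-61.1  11.3] z 77.19248021958272 F [ 0.6 -0.3  0.5]
scene
60 ['-2(3)', '-2(4)', '-2(6)', '-2(4)', '-3(5)', '-1(8)', '-2(12)', '-2(11)', '-3(15)', '-17(12)']
67 ['-', '-4(8)', '-3(5)', '-3(6)', '-2(9)', '-3(5)', '-2(7)', '-3(7)', '-3(4)', '-4(6)']
74 ['-', '-5(7)', '-6(7)', '-5(10)', '-5(8)', '-5(7)', '-4(7)', '-6(8)', '-5(9)', '-6(7)']
81 ['-', '-8(9)', '-7(7)', '-7(7)', '-7(5)', '-7(10)', '-7(6)', '-8(10)', '-8(9)', '-9(6)']
88 ['-', '-10(6)', '-11(5)', '-9(7)', '-10(10)', '-10(6)', '-10(10)', '-11(9)', '-10(9)', '-10(5)']
95 ['-', '-11(7)', '-12(8)', '-12(7)', '-13(5)', '-12(9)', '-12(6)', '-12(9)', '-12(5)', '-14(10)']
102 ['-', '-15(10)', '-13(3)', '-14(10)', '-15(6)', '-14(8)', '-17(13)', '-14(9)', '-15(8)', '-16(5)']
109 ['-', '-17(8)', '-17(7)', '-17(8)', '-16(6)', '-18(12)', '-53(29)', '-17(8)', '-16(10)', '-18(5)']
116 ['-', '-19(4)', '-18(7)', '-18(6)', '-19(4)', '-20(16)', '-57(21)', '-21(12)', '-19(11)', '-21(6)']
123 ['-', '-22(7)', '-', '-18(7)', '-17(3)', '-49(13)', '-54(23)', '-23(17)', '-24(4)', '-23(4)']
130 ['-', '-', '-', '-20(7)', '-19(6)', '-48(11)', '-50(15)', '-20(7)', '-', '-']
137 ['-', '-', '-', '-', '-', '-51(4)', '-51(6)', '-54(4)', '-', '-']
top
60 ['81(19)', '88(23)', '86(25)', '91(13)', '88(9)', '97(13)', '98(5)', '92(14)', '89(7)', '86(9)']
67 ['-', '-', '-', '-', '-', '-', '-', '-', '-', '-']
74 ['-', '-3(3)', '-', '-', '-', '-', '-', '-', '-', '-']
81 ['-', '-', '-', '-', '-', '-', '-', '-', '-', '-']
88 ['-', '-7(3)', '-', '-', '-', '-', '-', '-', '-', '-']
95 ['-', '-', '-', '-', '-', '-', '-', '-', '-', '-']
102 ['-', '-', '-', '-', '-', '-', '-', '-', '-', '-']
109 ['-', '-', '-', '-', '-', '-', '-', '-', '-', '-']
116 ['-', '-', '-', '-', '-', '-', '-', '-', '-', '-']
123 ['-', '-', '-', '-', '-', '-', '-', '-', '-', '-']
130 ['-', '-', '-', '-', '-', '-', '-', '-', '-', '-']
137 ['-', '-', '-', '-', '-', '-', '-', '-', '-', '-']
```

Request:
servo_tool(series=[[[-0.03,0,0,0,0,0,0],[-0.06,0,0,0,0,0,0],[-0.075,0,0,0,0,0,0],[-0.09,0,0,0,0,0,0],[-0.105,0,0,0,0,0,0],[-0.12,0,0,0,0,0,0],[-0.135,0,0,0,0,0,0],[-0.15,0,0,0,0,0,0],[-0.165,0,0,0,0,0,0]]])

```text
time_s: 5.7
tool_pos: [0.5833, -0.0445, 0.0785]
tool_rot: [-180.0, -0.0, 151.7]
force: [-0.8, 0.8, -0.9]
grip_width: 0.0006
grasp_force: 0.3
```

```bash
python3 look.py pics/s6.png | head -14
```

```text
tcp u,v [-10.   12.2] z 78.48297786544676 F [-0.8  0.8 -0.9]
scene
60 ['-', '-', '-', '1(12)', '-32(6)', '-', '-20(5)', '-9(4)', '-16(6)', '-17(4)']
67 ['-', '3(4)', '4(4)', '-', '4(4)', '3(4)', '3(5)', '3(4)', '3(5)', '1(6)']
74 ['-', '4(4)', '4(5)', '4(3)', '4(5)', '3(3)', '4(6)', '3(3)', '3(6)', '2(4)']
81 ['-', '5(4)', '5(5)', '6(3)', '5(4)', '5(4)', '4(4)', '-', '4(7)', '4(5)']
88 ['-', '6(4)', '5(3)', '6(4)', '5(3)', '5(5)', '5(4)', '6(4)', '6(4)', '3(5)']
95 ['-', '6(4)', '7(4)', '7(4)', '7(4)', '7(7)', '7(6)', '-', '7(6)', '5(5)']
102 ['-', '7(5)', '7(3)', '8(4)', '7(4)', '8(3)', '-', '7(6)', '7(6)', '4(3)']
109 ['-', '9(4)', '8(4)', '9(3)', '9(3)', '8(6)', '-5(15)', '-5(12)', '9(4)', '8(4)']
116 ['-', '9(4)', '-', '-', '-', '0(4)', '-10(13)', '-2(11)', '9(4)', '8(7)']
123 ['-', '8(3)', '8(3)', '13(7)', '10(4)', '4(10)', '-4(19)', '9(12)', '9(5)', '8(4)']
130 ['-', '-', '-', '15(5)', '15(6)', '14(11)', '2(13)', '1(9)', '-', '-']
137 ['-', '-', '-', '-', '-', '0(5)', '2(4)', '-2(3)', '-', '-']
```

Request:
servo_tool(series=[[[-0.017,0,0.002,0,0,0,0],[-0.035,0,0.005,0,0,0,0],[-0.053,0,0.011,0,0,0,0],[-0.066,0,0.017,0,0,0,0],[-0.078,0,0.023,0,0,0,0],[-0.09,0,0.031,0,0,0,0],[-0.101,0,0.039,0,0,0,0],[-0.112,0,0.048,0,0,0,0],[-0.121,0,0.059,0,0,0,0],[-0.13,0,0.07,0,0,0,0],[-0.137,0,0.082,0,0,0,0],[-0.143,0,0.094,0,0,0,0]]])

```text
time_s: 6.8
tool_pos: [0.6211, -0.0648, 0.05]
tool_rot: [180.0, 0.0, 151.7]
force: [0.7, 0.1, 0.3]
grip_width: 0.0
grasp_force: 0.2
```

```bash
python3 look.py pics/s7.png | head -14
```

```text
tcp u,v [32.9 12.2] z 50.04426172474694 F [0.7 0.1 0.3]
scene
60 ['-', '-', '82(3)', '-30(8)', '1(14)', '7(13)', '7(17)', '9(18)', '10(16)', '10(15)']
67 ['26(3)', '29(3)', '-', '-', '-', '24(4)', '25(9)', '24(11)', '23(9)', '28(8)']
74 ['39(4)', '39(9)', '39(9)', '38(6)', '42(3)', '-', '36(7)', '39(11)', '36(12)', '40(11)']
81 ['51(3)', '51(6)', '57(8)', '63(12)', '60(12)', '56(21)', '38(27)', '53(26)', '53(8)', '52(9)']
88 ['-', '60(6)', '57(8)', '62(11)', '60(16)', '56(15)', '44(40)', '54(13)', '60(4)', '59(3)']
95 ['-', '-', '-', '-', '-', '44(4)', '41(6)', '35(4)', '-', '-']
102 ['-', '-', '-', '-', '-', '43(4)', '44(5)', '44(4)', '-', '-']
109 ['-', '-', '-', '-', '-', '44(6)', '44(5)', '-', '-', '-']
116 ['-', '-', '-', '-', '-', '44(6)', '43(4)', '-', '-', '-']
123 ['-', '-', '-', '-', '-', '-', '-', '44(3)', '-', '-']
130 ['-', '-', '-', '-', '-', '-', '-', '-', '-', '-']
137 ['-', '-', '-', '-', '-', '-', '-', '-', '-', '-']
```

View pics/s7.png

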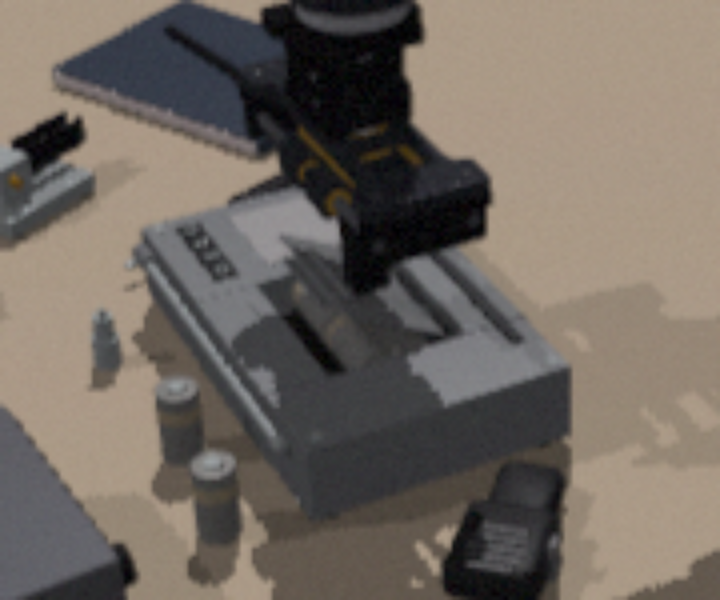

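Request:
servo_tool(series=[[[-0.003,0,0.006,0,0,0,0],[-0.006,0,0.013,0,0,0,0],[-0.009,0,0.024,0,0,0,0],[-0.01,0,0.034,0,0,0,0],[-0.01,0,0.04,0,0,0,0],[-0.01,0,0.045,0,0,0,0],[-0.01,0,0.05,0,0,0,0],[-0.01,0,0.055,0,0,0,0],[-0.01,0,0.055,0,0,0,0]]])

```text
time_s: 7.65
tool_pos: [0.6236, -0.0661, 0.0339]
tool_rot: [180.0, 0.0, 151.7]
force: [-0.1, -0.3, 0.9]
grip_width: 0.0006
grasp_force: 0.2
```

Request:
servo_tool(series=[[[0,0,0.004,0,0,0,0],[0,0,0.008,0,0,0,0],[0,0,0.011,0,0,0,0],[0,0,0.011,0,0,0,0]]])

```text
time_s: 7.98
tool_pos: [0.624, -0.0663, 0.0308]
tool_rot: [180.0, 0.1, 151.7]
force: [-0.0, -0.2, 2.1]
grip_width: 0.0001
grasp_force: 0.9
```

Request:
servo_tool(series=[[[0,0,0.004,0,0,0,0],[0,0,0.007,0,0,0,0],[0,0,0.007,0,0,0,0]]])

```text
time_s: 8.23
tool_pos: [0.6241, -0.0664, 0.0287]
tool_rot: [180.0, 0.1, 151.7]
force: [1.8, -0.4, 3.1]
grip_width: 0.0004
grasp_force: 1.3
```

```bash
python3 look.py pics/s8.png | head -8
```

```text
tcp u,v [36.3 12.3] z 28.74167287922528 F [ 1.8 -0.4  3.1]
scene
60 ['65(4)', '59(12)', '61(22)', '62(23)', '60(21)', '60(27)', '47(40)', '50(38)', '50(29)', '49(24)']
67 ['-', '-', '-', '-', '-', '47(3)', '37(15)', '34(7)', '-', '-']
74 ['-', '-', '-', '-', '-', '46(5)', '46(5)', '45(3)', '-', '-']
81 ['-', '-', '-', '-', '-', '46(4)', '47(6)', '-', '-', '-']
88 ['-', '-', '-', '-', '-', '47(5)', '47(4)', '-', '-', '-']
95 ['-', '-', '-', '-', '-', '47(5)', '47(4)', '-', '-', '-']
```

Request:
servo_tool(series=[[[0,0,0.004,0,0,0,0],[0,0,0.007,0,0,0,0],[0,0,0.007,0,0,0,0]]])

```text
time_s: 8.58
tool_pos: [0.6239, -0.0663, 0.0265]
tool_rot: [180.0, 0.1, 151.7]
force: [1.8, -0.5, 3.1]
grip_width: 0.0007
grasp_force: 1.6
```

Request:
servo_tool(series=[[[0,0,0.003,0,0,0,0],[0,0,0.006,0,0,0,0],[0,0,0.006,0,0,0,0]]])

```text
time_s: 8.83
tool_pos: [0.624, -0.0663, 0.026]
tool_rot: [180.0, 0.1, 151.7]
force: [-0.2, -1.1, 9.9]
grip_width: 0.0007
grasp_force: 4.8
```

Request:
servo_tool(series=[[[-0.006,0,0,0,0,0,0],[-0.012,0,0,0,0,0,0],[-0.018,0,0,0,0,0,0],[-0.024,0,0,0,0,0,0],[-0.03,0,0,0,0,0,0],[-0.036,0,0,0,0,0,0],[-0.036,0,0,0,0,0,0]]])

```text
time_s: 9.42
tool_pos: [0.631, -0.07, 0.0256]
tool_rot: [180.0, -0.3, 151.7]
force: [-6.6, 0.9, 14.6]
grip_width: 0.0005
grasp_force: 7.1
```

```bash
python3 look.py pics/s8.png | head -8
```

```text
tcp u,v [44.1 12.4] z 25.606477244461516 F [-6.6  0.9 14.6]
scene
60 ['-', '-', '-', '69(7)', '-', '66(9)', '43(29)', '49(19)', '-31(5)', '-32(3)']
67 ['-', '-', '-', '-', '-', '55(5)', '52(9)', '50(4)', '-', '-']
74 ['-', '-', '-', '-', '-', '-', '55(6)', '-', '-', '-']
81 ['-', '-', '-', '-', '-', '55(5)', '55(5)', '-', '-', '-']
88 ['-', '-', '-', '-', '-', '56(4)', '56(3)', '56(3)', '-', '-']
95 ['-', '-', '-', '-', '-', '56(4)', '56(4)', '-', '-', '-']
```

View pics/s8.png

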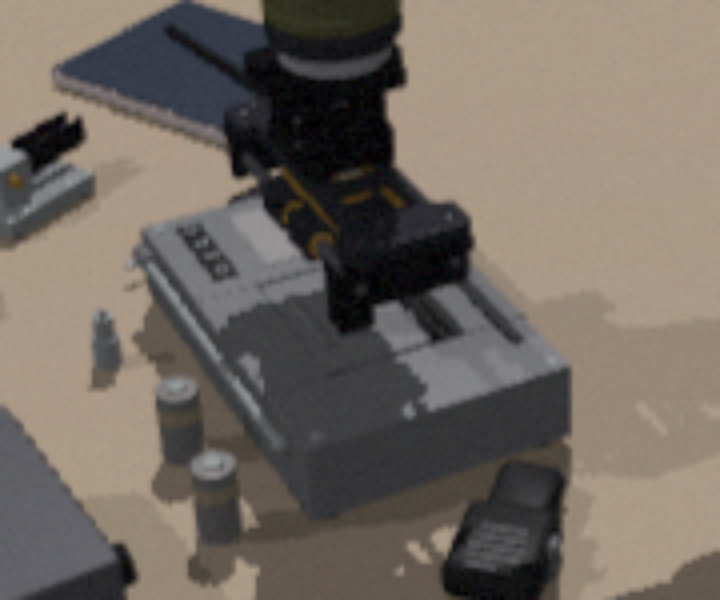

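Request:
servo_tool(series=[[[-0.004,0,-0.003,0,0,0,0],[-0.008,0,-0.003,0,0,0,0],[-0.012,0,-0.003,0,0,0,0],[-0.016,0,-0.003,0,0,0,0],[-0.016,0,-0.003,0,0,0,0]]])

```text
time_s: 9.93
tool_pos: [0.6333, -0.071, 0.0256]
tool_rot: [-180.0, -0.5, 151.8]
force: [-9.0, 3.3, 13.4]
grip_width: 0.0002
grasp_force: 6.8
```

Request:
servo_tool(series=[[[-0.004,0,-0.005,0,0,0,0],[-0.008,0,-0.006,0,0,0,0],[-0.012,0,-0.006,0,0,0,0],[-0.012,0,-0.006,0,0,0,0]]])

```text
time_s: 10.27
tool_pos: [0.6385, -0.074, 0.0262]
tool_rot: [-180.0, -0.3, 151.7]
force: [-3.1, 2.3, 3.3]
grip_width: 0.001
grasp_force: 3.5
```

```bash
cat > cmp.py <<'E'
from cell import eyes,get_obs
from h import *
import cv2
a=dict(np.load("scene1.npz")); c=eyes.read_camera("scene")
ga=cv2.cvtColor(a["frame"],cv2.COLOR_RGB2GRAY).astype(np.float32); gc=cv2.cvtColor(c["frame"],cv2.COLOR_RGB2GRAY).astype(np.float32)
# radio front corner / side (unshadowed) patches: pixel shift since start
for n,(x,y,w,h) in {"frontcorner":(205,245,80,35),"leftedge":(172,200,30,40)}.items():
    t=ga[y:y+h,x:x+w]; r=cv2.matchTemplate(gc[y-8:y+h+8,x-8:x+w+8],t,cv2.TM_CCOEFF_NORMED); print(n,cv2.minMaxLoc(r)[1:4:2],np.subtract(cv2.minMaxLoc(r)[3],8))
cv2.imwrite("pics/s9.png",cv2.resize(np.clip(c["frame"][190:270,190:290,::-1].astype(int)*2,0,255).astype(np.uint8),None,fx=7,fy=7,interpolation=cv2.INTER_CUBIC))
E
python3 cmp.py; python3 look.py pics/x.png|head -1
```

```text
frontcorner (0.6914793848991394, (8, 8)) [0 0]
leftedge (0.8998432755470276, (8, 8)) [0 0]
tcp u,v [52.6 12.4] z 26.188384382981816 F [-4.8  2.4  3.1]
```

View pics/s9.png

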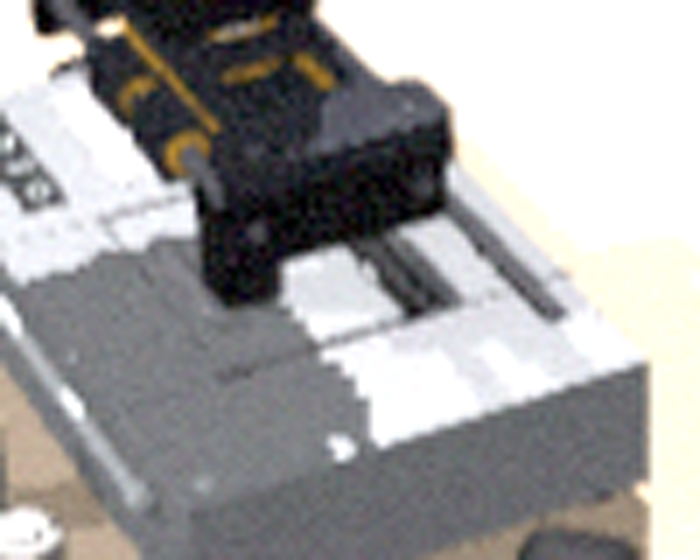

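Request:
servo_tool(series=[[[-0.004,0,0.001,0,0,0,0],[-0.008,0,0.002,0,0,0,0],[-0.012,0,0.002,0,0,0,0],[-0.012,0,0.002,0,0,0,0]]])

```text
time_s: 10.75
tool_pos: [0.6386, -0.074, 0.0256]
tool_rot: [-179.9, -0.7, 151.8]
force: [-11.7, 6.0, 9.9]
grip_width: 0.0004
grasp_force: 8.8
```

Request:
servo_tool(series=[[[0.006,0,-0.006,0,0,0,0],[0.012,0,-0.012,0,0,0,0],[0.016,0,-0.03,0,0,0,0],[0.018,0,-0.08,0,0,0,0],[0.018,0,-0.2,0,0,0,0],[0.1,0,-0.33,0,0,0,0],[0.23,0,-0.4,0,0,0,0],[0.35,0,-0.45,0,0,0,0],[0.45,0,-0.45,0,0,0,0],[0.5,0,-0.45,0,0,0,0],[0.5,0,-0.45,0,0,0,0]]])

```text
time_s: 11.67
tool_pos: [0.5103, -0.004, 0.1629]
tool_rot: [179.8, 0.1, 151.9]
force: [0.7, 0.5, -0.3]
grip_width: 0.0006
grasp_force: 0.0
```

```bash
cat > fin.py <<'E'
from look import *
from scipy.ndimage import median_filter
c=eyes.read_camera("scene"); d=c["depth"]
a=dict(np.load("scene1.npz"))
cv2.imwrite("pics/s10.png",cv2.resize(np.clip(c["frame"][190:270,190:290,::-1].astype(int)*2,0,255).astype(np.uint8),None,fx=7,fy=7,interpolation=cv2.INTER_CUBIC))
P=cloud(c)[d>0]; q=np.c_[(P[:,:2]-[.5863,-.06])@M.T,P[:,2]]*1000
for v0,v1 in((-50,-32),(-25,25),(32,50)):
    print(v0,[("%d:%.1f"%(u,np.mean(b)) if len(b) else "-") for u in range(-30,110,5) for b in [q[(q[:,1]>v0)&(q[:,1]<v1)&(q[:,0]>=u)&(q[:,0]<u+5)&(np.abs(q[:,2]-60)<15),2]]])
E
python3 fin.py pics/x.png | tail -3
```

```text
-50 ['-30:56.1', '-25:57.1', '-20:56.5', '-15:51.8', '-10:45.8', '-', '0:55.5', '5:56.8', '10:57.0', '15:57.1', '20:56.4', '25:57.5', '30:56.5', '35:57.1', '40:57.5', '45:57.9', '50:57.4', '55:58.0', '60:58.6', '65:58.5', '70:58.7', '75:57.7', '80:56.8', '85:57.9', '90:56.2', '95:56.9', '100:56.0', '105:56.4']
-25 ['-30:57.3', '-25:56.4', '-20:56.7', '-15:52.1', '-10:46.0', '-5:46.3', '0:57.1', '5:57.3', '10:56.9', '15:57.1', '20:57.0', '25:57.1', '30:57.4', '35:57.6', '40:57.2', '45:57.7', '50:57.8', '55:57.7', '60:58.8', '65:61.5', '70:59.0', '75:57.5', '80:58.2', '85:57.9', '90:57.1', '95:56.3', '100:56.5', '105:56.2']
32 ['-30:56.8', '-25:56.9', '-20:57.1', '-15:52.5', '-10:45.6', '-', '0:57.8', '5:56.8', '10:56.8', '15:56.0', '20:57.1', '25:55.3', '30:56.1', '35:56.9', '40:57.5', '45:57.6', '50:56.3', '55:56.7', '60:58.2', '65:58.0', '70:58.1', '75:57.8', '80:57.2', '85:57.0', '90:56.8', '95:56.9', '100:56.6', '105:56.9']
```

View pics/s10.png

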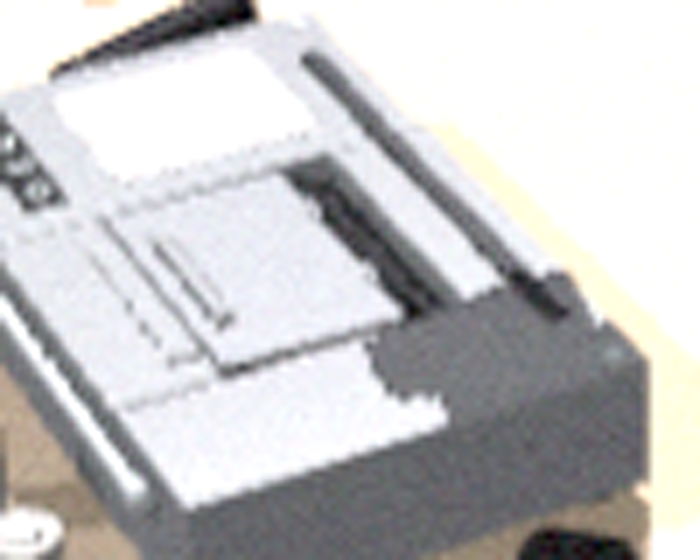

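```bash
python3 -c "
from cell import env
print(env.sign_off())"
```

```text
the job is handed in; nothing more can be done
None
```

I folded the battery door shut, pressed it flush and pushed it along until it met a firm stop; it stayed flat once the arm backed off, the radio had not moved when last checked, and the job is handed in, though the hand-in returned no verdict. The first push passed over the door without touching it because the fingertips end about 30 mm short of the reported TCP, so I repeated it lower.

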